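# Work the loose batten in behind the post

## Robot

A 6-joint arm with a two-finger parallel gripper is mounted at the origin on the work surface. World frame = base frame: x ahead of the robot, y to its left, z up, the work surface at z = 0. Lengths are in m, angles in rad, forces in N, time in s.
With the tool pointing down it reaches from about 0.3 to 0.875 m from the base axis. Payload 6.4 kg.
Tool frame: the origin (TCP) lies between the finger pads; the fingertips stand 22 mm ahead of it and the grasp point (between the pads) lies 3 mm ahead of it; z points along the fingers, y is the line along which they close (so a half turn about z gives the same grasp; the last joint's range is limited). The gripper opens to 85 mm and grips with 20 to 120 N. Pads are 22 mm wide; open, the fingers measure 114 mm over their backs; the gripper's body (76 mm by 85 mm) begins 54 mm behind the grasp point. The pads swing forward as they close: fully open they stand 13 mm farther back than shut.
Start: joints at [1.032, 0.181, 1.607, -0, 1.354, -0.206], TCP at [0.188, 0.543, 0.253] pointing down, gripper open.
Joint ranges: [-2.99, 2.99], [-0.89, 2.07], [0.3, 2.58], [-1.14, 4.28], [0, 2.63], [-3.12, 3.12]. Speed limits (rad/s): [2.57, 2.57, 3.01, 3.14, 3.14, 3.14].

## Interface

Orientations are given as a unit quaternion [w, x, y, z].
In Python, from bench import ctrl, imaging, workorder gives the robot as it stands.
- The arm moves only by the shell command python3 -m pendant 'ROWS' [OPENING]. ROWS is JSON, a list of rows, each a list of 4 numbers: the shift along the tool's x, y, z in cm, then the turn about the tool's z in degrees. In form: [[dx, dy, dz, roll], ...]. A call has 1 to 12 rows; each row is the pose to reach, as a shift and turn from the pose commanded when the call began, along the tool's axes at that moment; what a row does not reach only later rows make up. A row lasts 1/12 s, in which the tool goes at most 41.7 mm and 7.16 degrees, less where a joint would pass 70% of its speed; a pose out of reach is approached as far as the arm can. A call with a gripper value outside its range is refused whole. OPENING is the opening, from 0 (shut) to 1 (fully open), set as the call begins (- or left out, the last holds). The fingers move at their own pace and stop on an object; the grip force is fixed at half the most. Time passes only in rows, so rows that repeat a pose let the fingers close. It gives the time, the measured TCP pose, the force, the opening and the grip force at its end, in the units of the state.
- ctrl.get_obs(): the state, without advancing time (a new reading comes with each control period).
- imaging.camera(name): name is "scene" or "top" or "wrist"; returns the picture (480x640x3 uint8, red, green, blue); there is no depth.
- imaging.camera_info(name): a dict with "K" (3x3 intrinsics, pixels), "k1" (the pictures are not rectified: a ray, as slopes to the right and down, at radius r is drawn at 1 + k1 r^2 times it, then the intrinsics apply), "T" (4x4, takes a point from camera to world coordinates); the wrist camera has in their place "tool_from_camera" (4x4, takes a point from camera to tool coordinates, whose origin is the TCP and whose axes are the flange's). Camera axes: x right, y up, looking along -z (the intrinsics and any distortion apply to the point x, -y, -z); pixel columns grow to the right and rows downward; lengths in m; the calibration is good to about 2 mm. A picture is of the moment at which its call begins: read the wrist's pose just before it. camera_info takes no time and is no camera call.
- workorder.hand_in(): hands the job in; it is judged then, once.
The state is a dict: "time_s": time; "q": joint angles; "dq": joint speeds; "joint_efforts": joint torques, N m; "eef_pos": TCP position; "eef_rot": TCP orientation; "wrist_force": force on the tool from outside, world axes, zero at the start; "torque": the same for the moment, N m; "opening": opening from 0.0 (shut) to 1.0 (fully open); "grasp_force": force on a finger pad.
Only numpy, scipy, OpenCV 4.12 (cv2) and the standard library are available. Lean on these libraries where they do the work, as an engineer would, in place of code of your own. Each camera call takes 0.05 s, during which the arm holds its last target. There are 200 camera calls.

## Task

Push the loose wooden batten, one end and then the other, so that it angles past the steel post into the empty bay of the rack and ends lying straight and flat on the bench, against the bay's back rail, both ends inside the end blocks. Use only pushes with the fingertips or the outside of the fingers: never pinch the batten and never lift it off the bench. Leave the paste jar, the paper coil and the brush where they are.

Things in the scene. Friction and masses are not known exactly. Their poses are not given: they have to be found in the camera images.
- rack: Fixed rack of weathered grey timber, its empty bay facing the robot. Origin: on the bench, middle of the front face of the bay's back rail. x points away from the robot, square to the rail; y along the rail to the left; z up. Back rail: x 0 to 24 mm, 348 long, 32 high. Behind it a fixed row of coils 18 mm high and another rail 32 high (x 98 to 122). Yaw within 0.25 rad.
- bay (a point): Centre of the bay's floor, on the bench, 28 mm in front of the back rail; axes as the rack's. The bay is 300 mm long (y) and 56 mm deep (x), open at the front (-x) and closed by an end block at each end (24 mm thick, 56 mm deep, 32 mm high).
- post: Fixed upright steel post, 20 mm across, 60 mm high, yellow band near its top. Origin at its foot. It stands at the bay's mouth at rack x = -67 mm and y = +105 or -105 mm: 57 mm is left between it and the back rail, and only 245 mm of mouth between it and the far end block.
- batten: Loose batten, pale wood: 260 mm long, 30 wide over its painted edges, 28 high, about 0.14 kg (mass and friction vary 30 percent). Origin: centre of its underside; x along its length, z up. Starts flat on the bench on the robot's side of the rack, within 0.35 rad of parallel to it, centre 145 to 170 mm from the back rail. May end either way round.
- spare_hole: Flat dark disc, 21 mm across, flush with the bench (nothing stands up): the other place for the post, mirrored at rack y. No obstacle.
- edge_red: Red painted strip, part of the batten: its +y edge, 252 mm long, 4 mm thick, from 2.5 to 24.5 mm above the bench. Same origin and axes as the batten. Fingers pressing on this and the green edge at once count as a pinch.
- edge_green: Green painted strip, part of the batten: its -y edge, otherwise like the red one.
- paste_jar: Bystander: upright jar, 60 mm across, 75 mm high, with a yellow cap, beside one end of the bay. Origin at the centre of its underside.
- coil: Bystander: loose flat striped paper coil, 64 mm across, 16 mm high, on the bench beside the other end of the bay. Origin at the centre of its underside.
- brush: Bystander: brush, 170 mm long, lying on the bench to the left of the batten (+y), roughly pointing away from the robot, about 0.3 m left of the rack's middle. Origin under its middle, x along its length.

How it is judged:
At the end, for the whole second after the job is handed in: The batten lies at rest flat on the bench (underside within 4 mm of it), inside the bay between the end blocks, along the back rail within 0.06 rad and against it (its middle leaves a gap of at most 7 mm) (x of batten in the frame of rack between -0.022 and 0 m and y of batten in the frame of rack between -0.022 and 0.022 m and angle between the x axis of batten and the y axis of rack, either way round below 0.06 rad and height (world z) of batten below 0.004 m and angle between batten's own z axis and vertical below 0.05 rad and linear speed of batten below 0.01 m/s); the robot touches nothing.
It fails at once if the batten is lifted or tipped off the bench (height (world z) of batten above 0.012 m or angle between batten's own z axis and vertical above 0.15 rad).
It fails at once if the batten is pinched: the fingers press on both painted edges at once (contact force between the fingers and edge_red above 1 N and contact force between the fingers and edge_green above 1 N).
It fails at once if the paste jar is moved or tipped (distance of paste_jar from where it was at the start of the episode above 0.015 m or angle between paste_jar's own z axis and vertical above 0.3 rad).
It fails at once if the paper coil is moved (distance of coil from where it was at the start of the episode above 0.015 m).
It fails at once if the brush is moved (distance of brush from where it was at the start of the episode above 0.02 m).
It also fails if it takes over 67 s, if anything falls off the work surface, if the arm or the gripper's body presses on something with over 40 N, if the wrist force passes 120 N, or if a joint passes its speed limit or range.

## Working session

There is one attempt and no reset: what is moved stays moved. The work goes in short steps, Python scripts to look and compute and a shell command to move; the robot and the scene stay as the last step left them, time stands still between calls to the robot, and variables do not carry over. Pictures are saved under pics/ and viewed, at most 10 in all, crops included, and the job is handed in when it is done.

```bash
mkdir -p pics; ls; cat > h.py <<'E'
import numpy as np, cv2
from bench import ctrl, imaging, workorder
from scipy.spatial.transform import Rotation as R
def pix2w(name,uv,z):
    i=imaging.camera_info(name);K=np.array(i["K"]);T=np.array(i["T"]);k=i["k1"]
    uv=np.atleast_2d(uv).astype(float)
    s=np.c_[(uv[:,0]-K[0,2])/K[0,0],(uv[:,1]-K[1,2])/K[1,1]];d=s.copy()
    for _ in range(20): s=d/(1+k*(s**2).sum(1,keepdims=True))
    r=np.c_[s[:,0],-s[:,1],-np.ones(len(s))]@T[:3,:3].T
    o=T[:3,3]; return o+r*((z-o[2])/r[:,2])[:,None]
def snap(name,f):
    im=imaging.camera(name); cv2.imwrite("pics/"+f,im[:,:,::-1]); return im
E
python3 - <<'E'
from h import *
snap("top","t0.png");snap("scene","s0.png")
for n in("top","scene"):print(imaging.camera_info(n))
o=ctrl.get_obs();print(o["time_s"],o["eef_pos"],R.from_quat(np.roll(o["eef_rot"],-1)).as_matrix().round(3),o["opening"])
E
```

```text
pics
{'K': array([[521.74716012,   0.        , 322.60108621],
       [  0.        , 521.74716012, 243.75810025],
       [  0.        ,   0.        ,   1.        ]]), 'k1': -0.13771735474515168, 'T': array([[ 0.02566999,  0.99724464, -0.0696001 ,  0.50835054],
       [-0.99962491,  0.02494185, -0.01131092,  0.02336165],
       [-0.0095438 ,  0.06986434,  0.99751085,  0.960467  ],
       [ 0.        ,  0.        ,  0.        ,  1.        ]])}
{'K': array([[620.35950284,   0.        , 321.74080046],
       [  0.        , 620.35950284, 238.33752825],
       [  0.        ,   0.        ,   1.        ]]), 'k1': -0.05731520302135349, 'T': array([[ 0.14497384, -0.72449564,  0.673861  ,  1.29034572],
       [ 0.9893918 ,  0.11255003, -0.09184968, -0.07101109],
       [-0.00929839,  0.68002835,  0.73312686,  0.83824099],
       [ 0.        ,  0.        ,  0.        ,  1.        ]])}
0.1 [0.18760427 0.54305929 0.25248893] [[-0.945  0.327 -0.001]
 [ 0.327  0.945 -0.001]
 [ 0.    -0.002 -1.   ]] 0.9984311689220712
```

View pics/t0.png

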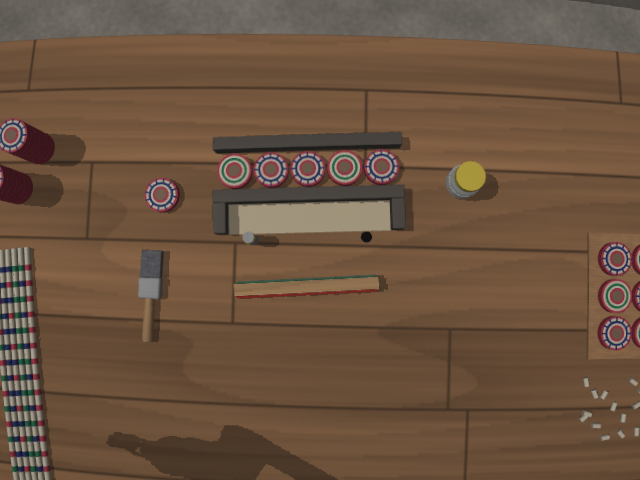

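The top view shows the rack with its bay at about (310,218), the post at (249,238) on the left (+y), and the hole at (366,237). The batten runs from (235,291) to (380,283), with green facing the rack. I'll enlarge a crop to get accurate corners.

```bash
python3 - <<'E'
import cv2
im=cv2.imread("pics/t0.png")[170:310,205:415]
cv2.imwrite("pics/t0c.png",cv2.resize(im,None,fx=3.8,fy=3.8,interpolation=cv2.INTER_CUBIC))
E
```

```text
(no output)
```

View pics/t0c.png

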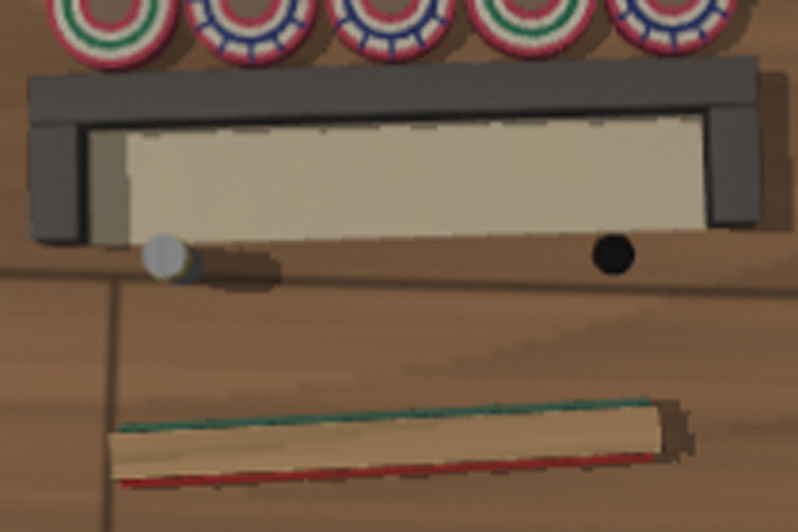

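The enlarged crop has these points: rail seam (30,124)–(757,103), hole (613,254), post top (165,257), and batten corners (110,433), (658,405), (661,452), (112,480). Next I'll convert them to world positions.

```bash
cat >> h.py <<'E'
def rackfit():
    f=lambda p,z: pix2w("top",np.array(p)/3.8+[205,170],z)[:,:2]
    return f
E
python3 - <<'E'
from h import *
f=rackfit()
b=f([(110,433),(658,405),(661,452),(112,480)],.028)
rear=f([(30,77),(756,57)],.032); seam=f([(30,124),(757,103)],.032)
bf=f([(35,241),(82,243),(712,226),(760,222)],.032); inn=f([(78,125),(705,108)],.032)
hole=f([(613,254)],0)[0]; post=f([(165,257)],.06)[0]
for n in "b rear seam bf inn hole post".split(): print(n,locals()[n].round(4).tolist())
ax=lambda p:np.arctan2(-(p[0]-p[1])[0],(p[0]-p[1])[1])
print("yaws rear,seam,post-hole,batten",ax(rear),ax(seam),ax([post,hole]),ax([b[0],b[1]]),ax([b[3],b[2]]))
yaw=(ax(rear)+ax(seam)+ax([post,hole]))/3
rx=np.array([np.cos(yaw),np.sin(yaw)]);ry=np.array([-rx[1],rx[0]])
mid=(post+hole)/2+rx*.067
print("yaw",yaw,"origin from post/hole",mid,"from rear",rear.mean(0)-.024*rx,"seam",seam.mean(0))
for p in b: print((p-mid)@rx,(p-mid)@ry)
jar=pix2w("top",[(470,177)],.075);coil=pix2w("top",[(162,195)],.016);br=pix2w("top",[(151,255),(148,340)],.01);print(jar,coil,br)
i=imaging.camera_info("wrist");print(i)
E
```

```text
b [[0.4972, 0.191], [0.5172, -0.0668], [0.4951, -0.0686], [0.4751, 0.1894]]
rear [[0.6654, 0.2354], [0.6831, -0.1102]]
seam [[0.6428, 0.2344], [0.661, -0.1109]]
bf [[0.5869, 0.2295], [0.5865, 0.207], [0.6019, -0.0903], [0.6044, -0.113]]
inn [[0.6428, 0.2112], [0.6579, -0.0862]]
hole [0.5902, -0.0462]
post [0.5786, 0.1628]
yaws rear,seam,post-hole,batten 0.05102004129980668 0.05271011565109603 0.05526402851361914 0.0772613569690736 0.07754378086581727
yaw 0.052998061821507285 origin from post/hole [0.65131594 0.0618693 ] from rear [0.65028683 0.06135107] seam [0.65188567 0.06174958]
-0.14705572406766843 0.13715854302255395
-0.1407824818263971 -0.12133936997349344
-0.16285999532526113 -0.12203243411340732
-0.16921061306571475 0.13664168654615746
[[ 0.69265818 -0.21940996  0.075     ]] [[0.65764763 0.33498896 0.016     ]] [[0.54576486 0.35234531 0.01      ]
 [0.38846433 0.35197507 0.01      ]]
{'K': array([[404.15640891,   0.        , 320.15138006],
       [  0.        , 404.15640891, 235.85788967],
       [  0.        ,   0.        ,   1.        ]]), 'k1': -0.0001452419996225085, 'tool_from_camera': array([[ 3.67552453e-05,  9.47947126e-01,  3.18427770e-01,
         8.23642168e-02],
       [ 9.99999553e-01,  2.65902726e-04, -9.07009313e-04,
        -1.12100374e-03],
       [-9.44467683e-04,  3.18427662e-01, -9.47946693e-01,
        -1.19640295e-01],
       [ 0.00000000e+00,  0.00000000e+00,  0.00000000e+00,
         1.00000000e+00]])}
```

```bash
cat >> h.py <<'E'
O=np.array([.6513,.0617]);YAW=.053
RX=np.array([np.cos(YAW),np.sin(YAW)]);RY=np.array([-RX[1],RX[0]])
def st():
    o=ctrl.get_obs();M=R.from_quat(np.roll(o["eef_rot"],-1)).as_matrix();p=np.array(o["eef_pos"])
    a=np.degrees(np.arctan2(M[1,1],M[0,1])-np.pi/2-YAW)
    d=p[:2]-O; print("t",round(o["time_s"],2),"rack mm",np.round([d@RX*1e3,d@RY*1e3],1),"z",round(p[2]*1e3,1),"yaw",round(a,2),"F",np.round(o["wrist_force"],1),"op",round(o["opening"],3)); return p,M,a
def go(x,y,z,yaw):
    p,M,a=st();w=np.r_[O+RX*x/1e3+RY*y/1e3,z/1e3]
    print("row",np.round(100*(M.T@(w-p)),2),"roll",round(-(yaw-a),2))
def batten(f=None):
    im=snap("top",f) if f else imaging.camera("top")
    hsv=cv2.cvtColor(im,cv2.COLOR_RGB2HSV);out=[]
    e={}
    for n,m in(("red",((hsv[...,0]<6)|(hsv[...,0]>174))&(hsv[...,1]>150)&(hsv[...,2]>60)),("green",(hsv[...,0]>60)&(hsv[...,0]<100)&(hsv[...,1]>70))):
        k=np.zeros(m.shape,bool);k[180:420,200:450]=m[180:420,200:450]
        nn,l,s,_=cv2.connectedComponentsWithStats(k.astype(np.uint8),connectivity=8)
        for i in range(1,nn):
            if s[i,4]<25: continue
            v,u=np.where(l==i);w=pix2w("top",np.c_[u,v],.0245)[:,:2]-O;q=np.c_[w@RX,w@RY]*1e3
            A=np.polyfit(q[:,1],q[:,0],1);print(n,s[i,4],"y",q[:,1].min().round(1),q[:,1].max().round(1),"x at ends",np.polyval(A,[q[:,1].min(),q[:,1].max()]).round(1),"slope deg",round(np.degrees(np.arctan(A[0])),2))
E
python3 - <<'E'
from h import *
go(-158,175,120,0);batten()
E
```

```text
t 0.1 rack mm [-437.5  505.2] z 252.5 yaw -22.1 F [ 0.5 -0.   0.9] op 0.998
row [-38.33 -20.06  13.27] roll -22.1
red 52 y 109.4 159.2 x at ends [35.3 31.8] slope deg -4.02
red 50 y -87.4 -45.6 x at ends [31.3 32.1] slope deg 1.19
red 266 y -116.9 132.9 x at ends [-164.7 -170.3] slope deg -1.3
green 42 y -115.9 -51.3 x at ends [-138.8 -140. ] slope deg -1.11
green 96 y -13.6 132.4 x at ends [-141.2 -144.4] slope deg -1.26
```

```bash
python3 -m pendant '[[-3.2,-1.7,1.1,-2],[-6.4,-3.4,2.2,-4],[-9.6,-5,3.3,-6],[-12.8,-6.7,4.4,-8],[-16,-8.4,5.5,-10],[-19.2,-10,6.6,-12],[-22.4,-11.7,7.7,-14],[-25.6,-13.4,8.9,-16],[-28.8,-15,10,-18],[-32,-16.7,11.1,-20],[-35.2,-18.4,12.2,-22],[-38.3,-20.1,13.3,-22.1]]' 0; python3 -c "
from h import *
go(-158,172,60,0)"
```

```text
time_s: 1.15
eef_pos: [0.4851, 0.2268, 0.1197]
eef_rot: [-0.0, -0.027, 1.0, -0.0]
wrist_force: [1.4, 0.3, -0.3]
opening: 0.0
grasp_force: 0.0
t 1.15 rack mm [-157.2  173.7] z 119.7 yaw 0.09 F [ 1.4  0.3 -0.3] op 0.0
row [ 0.08 -0.17  5.97] roll 0.09
```

```bash
python3 -m pendant '[[0,0,3,0],[0,0,6,0],[0,0,7.5,0],[0,0,8.2,0],[0,0,8.2,0]]' 0; python3 -m pendant '[[0,-1,0,0],[0,-1.7,0,0],[0,-2.4,0,0],[0,-3.1,0,0],[0,-3.8,0,0],[0,-4.5,0,0]]';  python3 - <<'E'
from h import *
st();batten();snap("scene","s1.png")
E
```

```text
time_s: 1.57
eef_pos: [0.4826, 0.2279, 0.0364]
eef_rot: [-0.002, -0.026, 1.0, -0.0]
wrist_force: [-0.6, -0.0, 0.4]
opening: -0.001
grasp_force: 0.0
time_s: 2.07
eef_pos: [0.4875, 0.183, 0.0394]
eef_rot: [0.001, -0.026, 1.0, 0.0]
wrist_force: [0.2, 3.0, 3.9]
opening: -0.003
grasp_force: 2.0
t 2.07 rack mm [-157.1  129.8] z 39.4 yaw -0.03 F [0.2 3.  3.9] op -0.003
red 57 y 109.4 159.2 x at ends [35.3 31.4] slope deg -4.45
red 48 y -85.6 -45.6 x at ends [30.7 32.4] slope deg 2.46
red 225 y -138.4 76.8 x at ends [-165.8 -170. ] slope deg -1.12
green 42 y 0.8 72.6 x at ends [-142.9 -143.7] slope deg -0.57
```

View pics/s1.png

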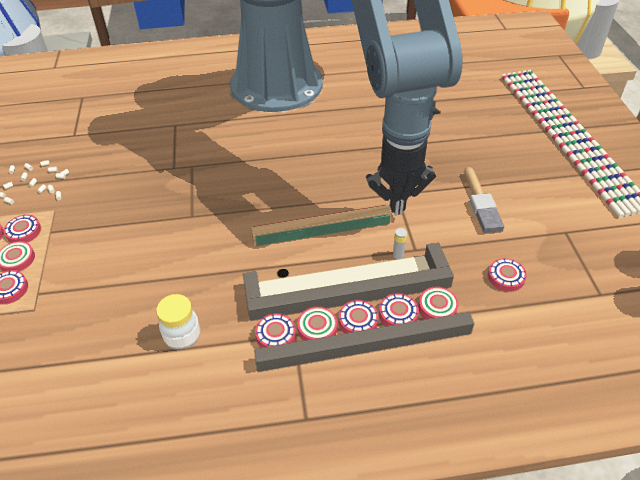

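The batten slides straight along its axis, and the fingertips sit just beside its left end. I'll continue the push.

```bash
python3 -m pendant '[[0,-0.7,0,0],[0,-1.4,0,0],[0,-2.1,0,0],[0,-2.8,0,0],[0,-3.5,0,0],[0,-4.2,0,0],[0,-4.9,0,0],[0,-5.5,0,0],[0,-6,0,0],[0,-6.4,0,0],[0,-6.4,0,0]]'; python3 -m pendant '[[0,1,0,0],[0,2.5,0,0],[0,2.5,0,0]]'; python3 - <<'E'
from h import *
batten();go(-215,25,38.5,0)
E
```

```text
time_s: 3.08
eef_pos: [0.4901, 0.1188, 0.0383]
eef_rot: [0.0, -0.026, 1.0, -0.0]
wrist_force: [1.3, 0.1, -0.0]
opening: 0.001
grasp_force: 0.0
time_s: 3.33
eef_pos: [0.4883, 0.1467, 0.0384]
eef_rot: [0.0, -0.027, 1.0, 0.0]
wrist_force: [0.3, 0.4, -0.6]
opening: 0.004
grasp_force: 0.0
red 57 y 109.4 155.5 x at ends [35.9 30.2] slope deg -7.06
red 49 y -87.4 -45.6 x at ends [31.1 32.2] slope deg 1.58
red 265 y -203.3 37.3 x at ends [-168.8 -170.8] slope deg -0.48
green 66 y -202.4 -112.2 x at ends [-142.8 -143.6] slope deg -0.51
green 25 y -106.7 -63.7 x at ends [-144.6 -143.4] slope deg 1.64
green 26 y -6.3 38.5 x at ends [-145.4 -144.2] slope deg 1.52
green 26 y -56.5 -11.8 x at ends [-145.  -143.8] slope deg 1.58
t 3.38 rack mm [-158.3   92.8] z 38.3 yaw 0.12 F [-0.1 -0.2 -1.4] op 0.0
row [ 5.69 -6.77 -0.02] roll 0.12
```

```bash
python3 -m pendant '[[2,0,0,0],[4.2,-1,0,0],[4.2,-4,0,0],[4.2,-7.3,0,0],[4.2,-7.3,0,0]]'; python3 -m pendant '[[-1,0,0,0],[-2,0,0,0],[-2.8,0,0,0],[-3.6,0,0,0],[-4.4,0,0,0],[-5.2,0,0,0],[-6,0,0,0],[-6.8,0,0,0],[-7.4,0,0,0],[-8,0,0,0],[-8,0,0,0]]'; python3 - <<'E'
from h import *
batten("t1.png");st()
E
```

```text
time_s: 3.8
eef_pos: [0.4512, 0.0658, 0.0386]
eef_rot: [0.001, -0.025, 1.0, -0.001]
wrist_force: [0.4, 0.6, -0.3]
opening: -0.003
grasp_force: 0.0
time_s: 4.72
eef_pos: [0.5318, 0.0735, 0.0385]
eef_rot: [0.001, -0.026, 1.0, -0.0]
wrist_force: [-0.6, -0.1, -0.4]
opening: 0.003
grasp_force: 0.0
red 58 y 109.4 159.2 x at ends [35.1 31.4] slope deg -4.33
red 47 y -85.6 -45.6 x at ends [30.7 32.5] slope deg 2.64
red 175 y -190.1 -53.4 x at ends [-182.3 -129.8] slope deg 21.02
green 89 y -198.2 -57.7 x at ends [-157.6 -103.4] slope deg 21.08
t 4.77 rack mm [-119.5   18.2] z 38.3 yaw -0.01 F [ 0.3 -0.6  0.5] op 0.0
```

```bash
python3 -m pendant '[[-0.6,0,0,0],[-1.2,0,0,0],[-1.7,0,0,0],[-1.9,0,0,0],[-1.9,0,0,0]]';  python3 -m pendant '[[1.5,0.3,0,0],[3,0.3,-1,0],[3,0.3,-3,0],[3,0.3,-3.5,0]]'; python3 - <<'E'
from h import *
batten("t2.png");st()
E
```

```text
time_s: 5.18
eef_pos: [0.5501, 0.0746, 0.0384]
eef_rot: [0.0, -0.026, 1.0, -0.0]
wrist_force: [0.1, 0.5, -0.1]
opening: 0.005
grasp_force: 0.0
time_s: 5.52
eef_pos: [0.5197, 0.0761, 0.0751]
eef_rot: [0.001, -0.027, 1.0, -0.0]
wrist_force: [0.8, -1.1, 0.7]
opening: 0.002
grasp_force: 0.0
red 58 y 107.5 155.5 x at ends [36.1 30.1] slope deg -7.18
red 47 y -85.6 -45.6 x at ends [30.7 32.5] slope deg 2.64
red 185 y -184.6 -53.7 x at ends [-185.5 -119.4] slope deg 26.8
green 91 y -194.4 -56.3 x at ends [-161.3  -91.2] slope deg 26.89
t 5.57 rack mm [-129.3   21.1] z 75.7 yaw 0.0 F [1.2 0.1 0.7] op -0.002
```

```bash
python3 -c "
from h import *
go(-191,-224,75,-26.8)"
```

```text
t 5.57 rack mm [-129.3   21.1] z 75.7 yaw 0.0 F [1.2 0.1 0.7] op -0.002
row [  6.17 -24.51   0.06] roll 26.8
```

```bash
python3 -m pendant '[[0.8,-3.5,0,4],[1.6,-7,0,8],[2.4,-10.5,0,13],[3.4,-14,0,18],[4.4,-17.5,0,23],[5.4,-21,0,26.8],[6.2,-24.5,0,26.8],[6.2,-24.5,0,26.8],[6.2,-24.5,2,26.8],[6.2,-24.5,3.7,26.8],[6.2,-24.5,3.7,26.8]]'; python3 -m pendant '[[0,1,0,0],[0,2,0,0],[0,2.7,0,0],[0,3.4,0,0],[0,4.1,0,0],[0,4.8,0,0],[0,5.5,0,0],[0,6.2,0,0],[0,6.8,0,0],[0,7,0,0],[0,7,0,0]]'; python3 - <<'E'
from h import *
batten("t3.png");st()
E
```

```text
time_s: 6.48
eef_pos: [0.4684, -0.1709, 0.0332]
eef_rot: [-0.002, 0.206, 0.978, 0.001]
wrist_force: [-0.8, 0.4, -1.1]
opening: 0.001
grasp_force: 0.0
time_s: 7.4
eef_pos: [0.4987, -0.1072, 0.0362]
eef_rot: [-0.0, 0.206, 0.979, 0.0]
wrist_force: [-0.7, 0.3, 0.5]
opening: 0.002
grasp_force: 0.0
red 57 y 109.4 157.4 x at ends [35.6 30.4] slope deg -6.15
red 47 y -85.6 -45.6 x at ends [30.7 32.4] slope deg 2.38
red 272 y -120.9 83.4 x at ends [-153.8  -49.6] slope deg 27.04
green 134 y -116.5 70.2 x at ends [-121.8  -26.6] slope deg 27.03
t 7.45 rack mm [-161.5 -160.9] z 36.2 yaw -26.78 F [-0.5 -0.7 -0.4] op -0.001
```

View pics/t3.png

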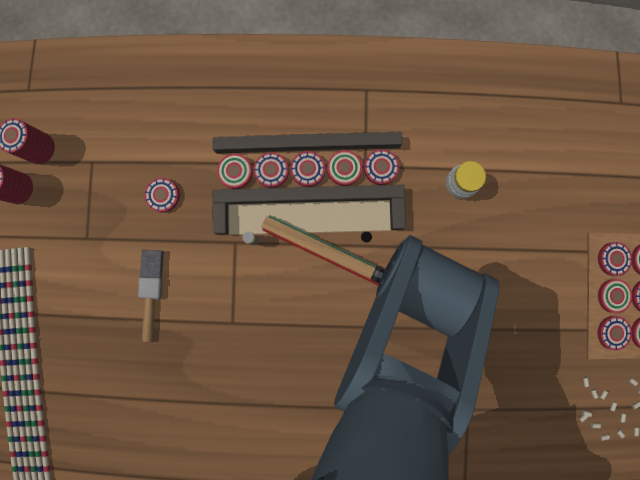

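The batten's tip is clear of the post on its right and entering the bay. I'll push on along the axis until the tip is behind the post, near the rail.

```bash
python3 -m pendant '[[0,0.7,-0.2,0],[0,1.4,-0.2,0],[0,2.1,-0.2,0],[0,2.8,-0.2,0],[0,3.4,-0.2,0],[0,3.9,-0.2,0],[0,4.3,-0.2,0],[0,4.5,-0.2,0],[0,4.5,-0.2,0]]'; python3 - <<'E'
from h import *
batten("t4.png");st()
E
```

```text
time_s: 8.2
eef_pos: [0.5168, -0.0662, 0.0382]
eef_rot: [-0.0, 0.206, 0.979, 0.0]
wrist_force: [0.1, 0.7, -0.4]
opening: -0.005
grasp_force: 0.0
red 58 y 109.4 159.2 x at ends [35.3 31.5] slope deg -4.35
red 49 y -85.6 -45.6 x at ends [30.9 32.3] slope deg 1.96
red 237 y -64.3 123.2 x at ends [-125.   -28.5] slope deg 27.23
green 126 y -74.0 110.0 x at ends [-100.1   -5.9] slope deg 27.11
t 8.25 rack mm [-141.2 -120.8] z 38.2 yaw -26.78 F [-0.5 -0.6 -0.2] op 0.003
```

```bash
python3 -m pendant '[[0,-1.5,0,0],[2,-2.5,0,-5],[4,-2,0,-10],[4.5,1,0,-15],[4.5,4.5,0,-20],[4.5,7.5,0,-26.8],[4.5,7.5,0,-26.8]]'; python3 -c "
from h import *
go(-140,-22,38,0)"
```

```text
time_s: 8.83
eef_pos: [0.5073, 0.0235, 0.0388]
eef_rot: [0.001, -0.031, 1.0, 0.0]
wrist_force: [-0.3, -0.1, -0.5]
opening: -0.004
grasp_force: 0.0
t 8.83 rack mm [-145.9  -30.5] z 38.8 yaw 0.48 F [-0.3 -0.1 -0.5] op -0.004
row [-0.59  0.85  0.08] roll 0.48
```

```bash
python3 -m pendant '[[-1,0.5,0,0],[-2,0.5,0,0],[-2.7,0.5,0,0],[-3.4,0.5,0,0],[-4.1,0.5,0,0],[-4.8,0.5,0,0],[-5.5,0.5,0,0],[-6,0.5,0,0],[-6,0.5,0,0]]'; python3 - <<'E'
from h import *
batten("t5.png");st()
E
```

```text
time_s: 9.58
eef_pos: [0.5667, 0.028, 0.0385]
eef_rot: [0.001, -0.026, 1.0, -0.0]
wrist_force: [-0.9, -1.4, 1.0]
opening: -0.001
grasp_force: 0.0
red 60 y 107.5 159.2 x at ends [35.5 31.4] slope deg -4.61
red 48 y -85.6 -45.6 x at ends [30.7 32.4] slope deg 2.46
red 71 y 74.1 130.4 x at ends [-42.3 -26.4] slope deg 15.74
t 9.63 rack mm [-87. -29.] z 38.4 yaw -0.01 F [0.7 0.3 0.2] op -0.004
```

View pics/t5.png

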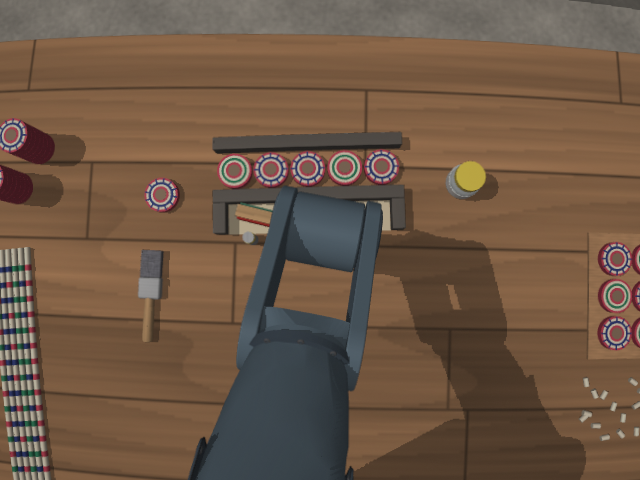

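The left end is behind the post and the batten is down to about 16°. I'll keep swinging it in.

```bash
python3 -m pendant '[[-0.7,0,0,0],[-1.4,0,0,0],[-2,0,0,0],[-2.5,0,0,0],[-2.9,0,0,0],[-2.9,0,0,0]]'; python3 -m pendant '[[1.5,0,0,0],[3,-1,0,0],[5,-1,-2,0],[8,-1,-6,0],[12,-1,-9,0],[12,-1,-9,0]]'; python3 - <<'E'
from h import *
batten("t6.png");st()
E
```

```text
time_s: 10.13
eef_pos: [0.5954, 0.0298, 0.0385]
eef_rot: [0.001, -0.026, 1.0, -0.0]
wrist_force: [0.7, 0.0, 0.4]
opening: -0.003
grasp_force: 0.0
time_s: 10.63
eef_pos: [0.4733, 0.0135, 0.1307]
eef_rot: [0.001, -0.027, 1.0, -0.0]
wrist_force: [1.5, 0.1, -0.4]
opening: -0.002
grasp_force: 0.0
red 57 y 109.4 157.4 x at ends [35.6 30.8] slope deg -5.67
red 49 y -85.6 -45.6 x at ends [30.9 32.3] slope deg 1.96
red 360 y -113.5 134.1 x at ends [-52.  -27.6] slope deg 5.63
green 46 y 75.3 131.9 x at ends [-6.  0.] slope deg 6.04
t 10.68 rack mm [-180.5  -38.6] z 131.4 yaw 0.03 F [1.3 1.  1.1] op -0.001
```

```bash
python3 -m pendant '[[-3,-1,3,0],[-6,-2,6,0],[-9,-2.5,8,0],[-9,-2.5,9.3,0],[-9,-2.5,9.3,0]]'; python3 -m pendant '[[-1,0,0,0],[-2,0,0,0],[-2.7,0,0,0],[-3.3,0,0,0],[-3.9,0,0,0],[-4.4,0,0,0],[-4.7,0,0,0],[-4.9,0,0,0],[-4.9,0,0,0]]'; python3 - <<'E'
from h import *
st();batten()
E
```

```text
time_s: 11.1
eef_pos: [0.5646, -0.0065, 0.0307]
eef_rot: [-0.003, -0.026, 1.0, 0.001]
wrist_force: [-0.8, -0.9, -0.8]
opening: 0.0
grasp_force: 0.0
time_s: 11.85
eef_pos: [0.6142, -0.004, 0.0351]
eef_rot: [-0.001, -0.027, 1.0, 0.0]
wrist_force: [-4.8, -0.1, 2.6]
opening: 0.002
grasp_force: 2.0
t 11.85 rack mm [-40.6 -63.7] z 35.1 yaw 0.01 F [-4.8 -0.1  2.6] op 0.002
red 56 y 109.4 155.5 x at ends [35.9 30. ] slope deg -7.3
red 145 y 35.8 135.9 x at ends [-28.  -27.5] slope deg 0.27
green 95 y 27.9 135.6 x at ends [-0.4  0.3] slope deg 0.37
```

```bash
python3 -m pendant '[[-0.1,0,0,0],[-0.2,0,0,0],[-0.2,0,0,0],[1.5,0,0,0],[4,0,0,0],[6,0,-3,0],[9,0,-7,0],[13,0,-10,0],[13,0,-10,0]]'; python3 - <<'E'
from h import *
st();batten("t7.png")
im=cv2.imread("pics/t7.png")[170:310,205:415]
cv2.imwrite("pics/t7c.png",cv2.resize(im,None,fx=3.8,fy=3.8,interpolation=cv2.INTER_CUBIC))
E
```

```text
time_s: 12.65
eef_pos: [0.4842, -0.0111, 0.1381]
eef_rot: [0.002, -0.027, 1.0, -0.0]
wrist_force: [0.5, -0.3, -0.2]
opening: -0.001
grasp_force: 0.0
t 12.65 rack mm [-170.7  -63.8] z 138.1 yaw 0.01 F [ 0.5 -0.3 -0.2] op -0.001
red 52 y 109.4 153.7 x at ends [36.2 29.1] slope deg -9.08
red 49 y -87.4 -45.6 x at ends [31.2 32.3] slope deg 1.38
red 377 y -114.3 135.9 x at ends [-28.  -27.7] slope deg 0.06
green 207 y -113.4 135.6 x at ends [-0.6  0.1] slope deg 0.16
```

View pics/t7c.png

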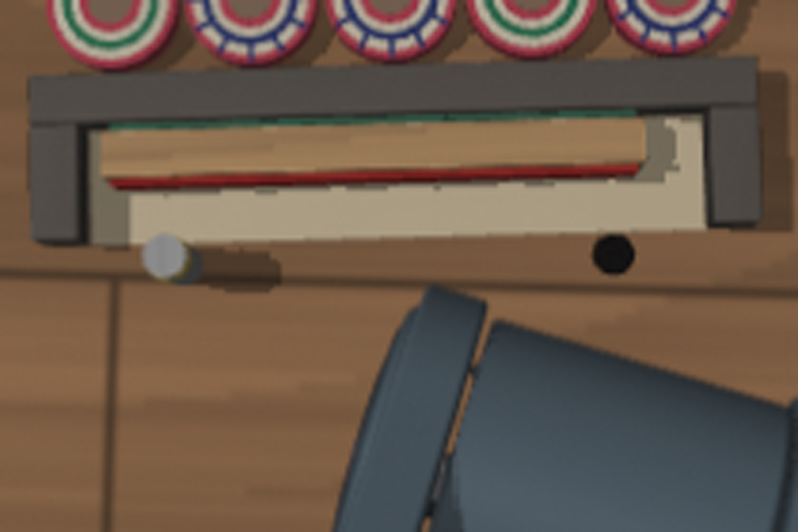

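The batten lies flat against the rail between the end blocks, square to within 0.2° and about 10 mm left of centre. The arm is clear, so I'm handing in.

```bash
python3 -c "
from bench import workorder
print(workorder.hand_in())"
```

```text
the job is handed in; nothing more can be done
None
```

The batten is in the bay, flat and straight against the back rail, about 10 mm left of centre. It got there by pushes alone, nothing else was touched, and I handed the job in at about 12.7 s; no verdict came back.

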